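# Jack up the front of a bench grinder and hold it level

## Robot

A 6-joint arm with a two-finger parallel gripper is mounted at the origin on a cart in front of the work surface, level with it; the furniture and walls round the work are solid. World frame = base frame: x ahead of the robot, y to its left, z up, the work surface at z = 0. Lengths are in m, angles in degrees, forces in N, time in s.
With the tool pointing down it reaches from about 0.3 to 0.75 m from the base axis. Payload 8.5 kg.
Tool frame: the origin (TCP) lies on the centre line of the jaws, within the pads' length; the fingertips stand 14 mm ahead of it and the grasp point (between the pads) lies 5 mm behind it; z points along the fingers, x is the direction in which the jaws open and shut, and the axes are right-handed (so a half turn about z gives the same grasp; the last joint's range is limited). The gripper opens to 85 mm and grips with 20 to 120 N. Pads are 22 mm wide; open, the fingers measure 114 mm over their backs; the gripper's body (76 mm by 85 mm) begins 54 mm behind the grasp point. The pads swing forward as they close: fully open they stand 13 mm farther back than shut.
Start: joints at [63.065, 21.807, 74.336, -0, 83.858, -12.336], TCP at [0.139, 0.532, 0.245] pointing down, gripper open.
Joint ranges: [-178.18, 178.18], [-50.72, 133.34], [12.68, 142.11], [-81.47, 261.47], [9.98, 163.14], [-165.26, 165.26]. Speed limits (degrees/s): [136.94, 136.94, 180, 180, 180, 180].

## Interface

Orientations are given as a 3x3 rotation matrix whose columns are the frame's x, y, z axes.
In Python, from rig import * gives the robot as it stands.
- The arm moves only by the shell command python3 -m crank 'ROWS' [FORCE]. ROWS is JSON, one flat list of numbers, 7 for each row, row after row: the turn, a rotation vector about the world's x, y, z in rad, then the shift along the world's x, y, z in m, then the opening in per cent of the stroke, from 0 (shut) to 100 (fully open). A call has 1 to 20 rows; each row shifts and turns the commanded pose from where the row before left it; what a row does not reach is not made up. A row lasts 1/10 s, in which the tool goes at most 50 mm and 8.59 degrees, less where a joint would pass 70% of its speed; a pose out of reach is approached as far as the arm can. A call is refused whole if a number of a shift passes 0.05 or a number of a turn 0.15, either way. A call with a gripper value outside its range is refused whole. The fingers move at their own pace and stop on an object; FORCE is the grip in N (left out, the last holds). Time passes only in rows, so rows that do not move let the fingers close. It gives the time, the measured TCP pose, the force and the opening at its end, in the units of the state.
- observe(): the state, without advancing time (a new reading comes with each control period).
- get_image(name): name is "scene" or "side" or "wrist"; returns a dict with "frame" (400x640x3 uint8, red, green, blue), "fov_y" (degrees; the focal length in pixels is half the picture's height over the tangent of half this angle, whatever the lens; pixels are square), "cx", "cy" (the principal point, pixels), "world_to_cam" (4x4, takes a point from world to camera coordinates). Camera axes: x right, y up, looking along -z (the intrinsics and any distortion apply to the point x, -y, -z); pixel columns grow to the right and rows downward; lengths in m; the calibration is good to about 2 mm. The wrist camera is an equidistant fisheye: a pixel r from the principal point sees the ray r / f radians off the axis. A picture is of the moment at which its call begins. There is no depth.
- close_job(): hands the job in, once; it reports no verdict.
The state is a dict: "time_s": time; "q": joint angles; "qvel": joint speeds; "joint_efforts": joint torques, N m; "position": TCP position; "tool_rot": TCP orientation; "ft_force": force on the tool from outside, world axes, zero at the start; "wrist_torque": the same for the moment, N m; "grip_width": finger opening in m.
Only numpy, scipy, OpenCV 4.12 (cv2) and the standard library are available. Lean on these libraries where they do the work, as an engineer would, in place of code of your own. Each camera call takes 0.05 s, during which the arm holds its last target. There are 200 camera calls.

## Task

The bench grinder leans forward on its base because its two front rubber feet still have to be screwed in. First switch it off by swinging the isolator's red lever right over to the stop on its red-dot side; then fetch the red lever jack, set it down with its saddle under the middle of the grinder's orange lift pad, let go of it, and press the jack's handle down until the grinder stands level. Finish while still holding the handle down with the grinder level on the jack, and do not shove the grinder along the bench, lift it by hand or disturb the other things.

Things in the scene. Friction and masses are not known exactly. Their poses are not given: they have to be found in the camera images.
- grinder: Teal bench grinder, 3 kg, 174 mm wide (y), 176 high. Origin: under its middle, level with the soles of its two rear feet (16 mm tall, at x=+47, y=+-60 mm). Own -x is the front, z up. At first it leans 0.153 rad nose-down on the front edge of its foot flange (front face x=-70, z 16 to 34 mm); level = own z vertical. An orange-marked lug (40 wide, 12 thick) juts from the front to x=-116 mm.
- lift_pad (a point): Centre of the orange lift pad under the lug: 98 mm ahead of the grinder's origin, 18 mm in from the lug's tip. Its underside is about 47 mm above the table at first, 68 mm when the grinder is level; in rising it moves about 10 mm back, away from the robot. An orange band round the lug shows it from above.
- jack: Red steel lever jack, 0.87 kg. Origin: centre of the underside of its base plate (170 x 56 x 6 mm, long in x). Own +x points to the saddle (nose), -x to the handle, z up. Two cheeks form a tower 44 mm wide (y), 58 long (x) round the origin, flat faces z 6 to 46 mm, round tops to 64: grip it there from above. Starts on the grey board (29 mm thick); the grinder stands on the bare table.
- saddle_top (a point): Centre of the round rubber-topped saddle (32 mm across) on the jack's lifting arm: at jack x=+66, 37 mm above the jack's underside with the handle up. It stays flat; when the handle goes down it swings up on a 70 mm arm about a pivot at jack x=0, z=46 mm, and is 68 mm up at handle value 0.45.
- handle_grip (a point): Middle of the black round rubber grip (22 mm thick, 80 long) of the jack's handle: handle up, at jack x=-90, z=104 mm (58 above the pivot), the grip sloping 41 degrees up to the rear. It turns with the handle, on a 107 mm radius, about the pivot line along jack y at jack x=0, z=46 mm.
- jack_handle (a joint): Angle of the jack handle (rad): 0 = up (rest), grows as it is pressed down, stop at 0.576. The saddle meets the pad at about 0.15 and the grinder is level near 0.45; past that it leans back. A spring (about 2 N at the grip) and the load lift the handle again when it is let go; holding it with the load takes about 10 N.
- isolator: Fixed grey switch box with a yellow top, 84 (x) x 66 (y) x 56 mm high. Origin: under its middle; own +y is the side of the green dot (on), -y that of the red dot (off). The lever's hinge line runs along own x, 62 mm above the origin.
- isolator_lever (a joint): Angle of the red isolator lever (rad): 0 = leaning 0.6 from vertical to own +y (on), 1.2 = leaning 0.6 to own -y at its stop (off). It stays where it is left; moving it takes about 1.5 N at the tip.
- isolator_tip (a point): Centre of the rounded tip of the red lever (18 mm thick), 62 mm from its hinge line; the red part is 28 mm long below it.
- mug: White mug with a diamond pattern, 86 mm wide, 101 high, on the grey board; leave it alone. Origin: under its middle.
- new_foot_a: One of two new black rubber feet with a stud, 26 mm wide, 26 high, standing beside the grinder; leave it alone. Origin: under its middle.
- new_foot_b: The other new rubber foot, the same.
- varnish: White paint tin, 103 mm wide, 120 high, right of the grinder; leave it alone. Origin: under its middle.
- oil: Brown dropper bottle, 33 mm wide, 102 high, on the grey board among fixed pots and brushes (up to 200 mm above the table); leave it alone. Origin: under its middle.
- slip: Tan slip stone, 41 x 100 x 15 mm, lying on the grey board; leave it alone. Origin: under its middle.

How it is judged:
By the outcome, as a careful person would: the job done as asked, in the order asked, and still so for the second after the job is handed in, while the arm keeps its last pose, push and grip.
It also fails if it takes over 72 s, if anything falls off the work surface, if the arm or the gripper's body presses on something with over 40 N, if the wrist force passes 120 N, or if a joint passes its speed limit or range.

## Working session

There is one attempt and no reset: what is moved stays moved. The work goes in short steps, Python scripts to look and compute and a shell command to move; the robot and the scene stay as the last step left them, time stands still between calls to the robot, and variables do not carry over. Pictures are saved under pics/ and viewed, about 8 in all and at most 12, crops included, and the job is handed in when it is done.

```bash
ls; mkdir -p pics; cat > h.py <<'E'
from rig import *
import numpy as np, cv2
def cam(n):
    d=get_image(n); return d
def save(d,name): cv2.imwrite('pics/'+name,cv2.cvtColor(d['frame'],cv2.COLOR_RGB2BGR))
def ray(d,u,v,fish=False):
    f=200/np.tan(np.radians(d['fov_y'])/2); a,b=(u-d['cx'])/f,(v-d['cy'])/f
    if fish:
        r=np.hypot(a,b); s=np.sin(r)/max(r,1e-9); c=np.array([a*s,-b*s,-np.cos(r)])
    else: c=np.array([a,-b,-1.])
    M=np.array(d['world_to_cam']); R=M[:3,:3]; o=-R.T@M[:3,3]; w=R.T@c
    return o,w/np.linalg.norm(w)
def onz(d,u,v,z,fish=False):
    o,w=ray(d,u,v,fish); return o+w*(z-o[2])/w[2]
def proj(d,p,fish=False):
    f=200/np.tan(np.radians(d['fov_y'])/2); M=np.array(d['world_to_cam']); c=M[:3,:3]@p+M[:3,3]
    x,y,z=c[0],-c[1],-c[2]
    if fish:
        r=np.hypot(x,y); t=np.arctan2(r,z); return np.array([d['cx']+f*t*x/r,d['cy']+f*t*y/r])
    return np.array([d['cx']+f*x/z,d['cy']+f*y/z])
def tri(r1,r2):
    (o1,w1),(o2,w2)=r1,r2; A=np.stack([w1,-w2],1); s=np.linalg.lstsq(A,o2-o1,rcond=None)[0]
    p,q=o1+s[0]*w1,o2+s[1]*w2; return (p+q)/2,np.linalg.norm(p-q)
E
python3 - <<'E'
from h import *
import pickle
o=observe(); print(o['time_s'],o['position'],o['tool_rot'])
D={}
for n in ('scene','side','wrist'):
    d=cam(n); save(d,n+'0.png'); D[n]=d; print(n,d['fov_y'],d['cx'],d['cy'],np.round(ray(d,320,200)[0],3))
pickle.dump(D,open('D0.pkl','wb'))
E
```

```text
pics
0.0 [0.13850314 0.53200157 0.24470312] [[ 2.52059044e-01  9.67711619e-01 -6.78717601e-04]
 [ 9.67710822e-01 -2.52059739e-01 -1.28610867e-03]
 [-1.41565968e-03 -3.32627046e-04 -9.99998943e-01]]
scene 53.889975134339515 316.3966486755736 201.39518123657658 [ 0.119 -0.889  0.869]
side 50.216354207160045 319.53060632680587 204.1164596057826 [ 0.582 -0.693  1.272]
wrist 65.70646984690485 316.7949037898745 199.42933950893942 [0.072 0.549 0.373]
```

View pics/scene0.png

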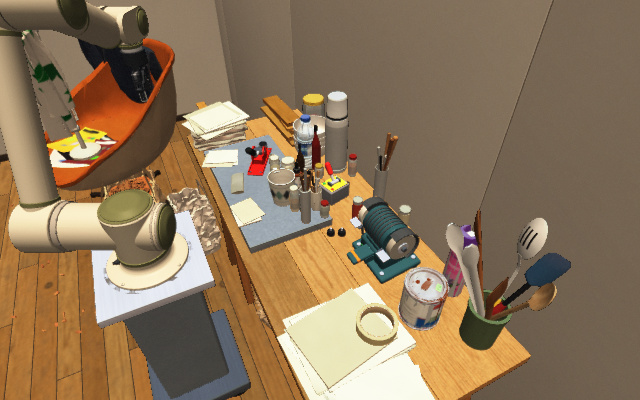

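View pics/side0.png

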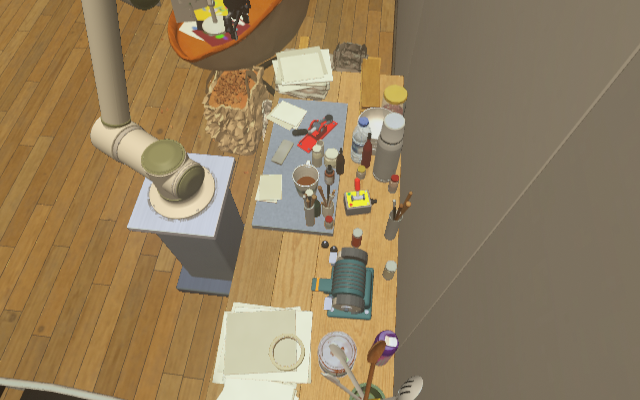

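View pics/wrist0.png

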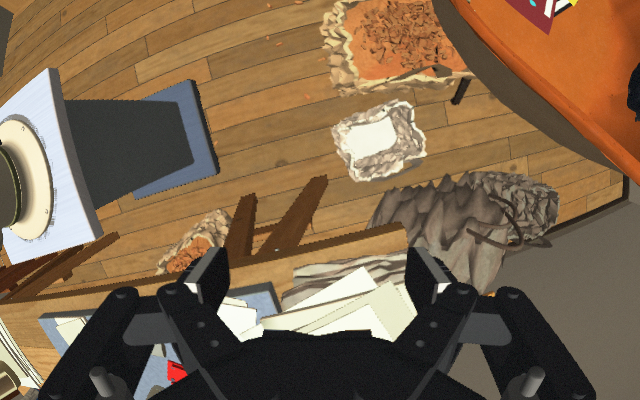

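The views show the jack at scene (260,158) / side (318,132), the isolator at scene (333,185) / side (358,202) and the grinder at scene (385,240) / side (350,285). The wrist camera does not see the work yet. Next I'll enlarge crops and compute colour masks.

```bash
python3 - <<'E'
from h import *
import pickle
D=pickle.load(open('D0.pkl','rb'))
S=D['side']['frame'];C=D['scene']['frame']
def crop(im,u,v,w,h,k): return cv2.resize(im[v:v+h,u:u+w],(w*k,h*k),interpolation=cv2.INTER_CUBIC)
M=np.zeros((600,800,3),np.uint8)
def put(a,x,y): M[y:y+a.shape[0],x:x+a.shape[1]]=a
put(crop(S,280,100,66,60,6),0,0)       # 396x360
put(crop(S,330,170,60,50,4),0,360)     # 240x200
put(crop(S,300,230,80,60,2),240,360)
put(crop(C,240,135,50,50,5),400,0)     # 250
put(crop(C,312,155,48,56,3),650,0)
put(crop(C,335,190,95,87,4),410,250)   # 380x348
cv2.imwrite('pics/m1.png',M[:,:,::-1])
for n in('scene','side'):
    H=cv2.cvtColor(D[n]['frame'],cv2.COLOR_RGB2HSV)
    for nm,lo,hi in(('red',(0,190,110),(6,255,255)),('red2',(174,190,110),(179,255,255)),('yel',(24,170,150),(34,255,255)),('org',(8,170,170),(18,255,255)),('teal',(82,110,30),(98,255,255))):
        m=cv2.inRange(H,lo,hi); k,_,st,ce=cv2.connectedComponentsWithStats(m)
        print(n,nm,[(st[i].tolist(),ce[i].round(1).tolist()) for i in range(1,k) if st[i,4]>12 and ce[i][0]>200 and ce[i][1]>90 ][:8])
E
```

```text
scene red [([248, 146, 23, 29, 314], [258.6, 162.9]), ([350, 154, 7, 4, 23], [352.7, 155.7]), ([325, 162, 8, 13, 63], [328.5, 167.9]), ([321, 200, 8, 5, 31], [324.2, 202.1]), ([355, 205, 6, 12, 39], [356.8, 209.6]), ([492, 302, 14, 13, 85], [497.7, 308.5])]
scene red2 []
scene yel [([307, 95, 12, 7, 36], [313.2, 97.3]), ([321, 178, 24, 14, 123], [333.7, 184.5])]
scene org [([264, 96, 36, 27, 404], [281.4, 108.6]), ([196, 102, 10, 6, 43], [200.7, 104.5]), ([261, 106, 31, 32, 185], [275.7, 120.6]), ([283, 123, 9, 6, 18], [287.8, 126.6]), ([351, 250, 10, 13, 24], [355.9, 256.2]), ([243, 260, 20, 25, 85], [251.4, 271.9]), ([324, 275, 8, 12, 24], [327.5, 280.1]), ([273, 307, 4, 7, 13], [274.2, 310.0])]
scene teal [([363, 206, 19, 17, 40], [371.1, 211.8]), ([379, 224, 27, 24, 151], [388.8, 234.1]), ([353, 233, 66, 49, 1010], [381.4, 259.7]), ([347, 252, 10, 11, 46], [351.4, 257.4])]
side red [([327, 124, 7, 8, 29], [329.3, 126.7]), ([300, 137, 16, 15, 119], [307.9, 143.3]), ([355, 179, 5, 11, 51], [357.0, 184.0])]
side red2 []
side yel [([347, 191, 22, 15, 159], [358.1, 199.0])]
side org []
side teal []
```

View pics/m1.png

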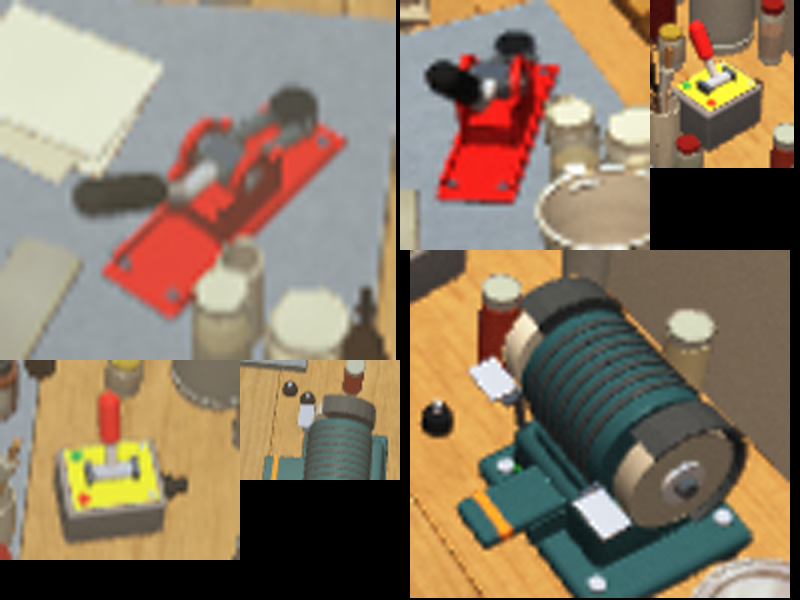

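Crops: the jack's nose points up-right in the side view, with base corners at side (298,145), (310,153) and (337.5,123). The isolator lever leans to the green-dot side. The orange band is at scene (355.5,255.5) / side (317,284).

```bash
python3 - <<'E'
from h import *
import pickle
D=pickle.load(open('D0.pkl','rb')); s,c=D['side'],D['scene']
print('base side',[onz(s,u,v,.035)[:2].round(3) for u,v in((298,144.7),(309.7,153),(337.5,123.3),(333,119.7))])
print('base scene',[onz(c,u,v,.035)[:2].round(3) for u,v in((400/1+0,0),)][:0],[onz(c,240+(x-400)/5,135+y/5,.035)[:2].round(3) for x,y in((438,198),(518,203),(558,68))])
print('board chk handle', tri(ray(c,240+(437-400)/5,135+73/5),ray(s,280+95/6,100+195/6)))
print('lever tip',tri(ray(c,327,164.5),ray(s,357,181.3)))
print('green',onz(s,349.2,194,.056).round(3),onz(c,312+(687-650)/3,155+86/3,.056).round(3),tri(ray(c,312+(687-650)/3,155+86/3),ray(s,349.2,194)))
print('red',onz(s,351,204.8,.056).round(3),onz(c,312+(711-650)/3,155+103/3,.056).round(3))
H=lambda d,lo,hi:cv2.inRange(cv2.cvtColor(d['frame'],cv2.COLOR_RGB2HSV),lo,hi)
for d,roi in((s,(340,375,188,212)),(c,(318,350,172,200))):
    m=H(d,(20,100,90),(36,255,255)); k=np.zeros_like(m); k[roi[2]:roi[3],roi[0]:roi[1]]=1
    p=cv2.findNonZero(m*k)[:,0]; q=np.array([onz(d,u,v,.056)[:2] for u,v in p],np.float32)
    print('yel rect',cv2.minAreaRect(q))
for d,roi in((s,(305,330,270,300)),(c,(340,370,245,270))):
    m=H(d,(8,120,110),(22,255,255)); 
    k=np.zeros_like(m); k[roi[2]:roi[3],roi[0]:roi[1]]=1
# orange band ends in the enlarged crops
a=tri(ray(c,335+(475-410)/4,190+(490-250)/4),ray(s,300+(272-240)/2,230+(459-360)/2))
print('band upper end',a)
print('band ctr z.06',onz(c,355.5,255.2,.06).round(3))
for x,y in((474,490),(508,533),(463,505),(492,545)): print('lug',onz(c,335+(x-410)/4,190+(y-250)/4,.06).round(3))
cv2.imwrite('pics/g.png',cv2.resize(s['frame'][225:335,300:390],None,fx=6,fy=5.4,interpolation=cv2.INTER_CUBIC)[:,:,::-1])
E
```

```text
base side [array([0.379, 0.212]), array([0.425, 0.18 ]), array([0.51 , 0.324]), array([0.492, 0.339])]
base scene [] [array([0.375, 0.203]), array([0.423, 0.173]), array([0.509, 0.317])]
board chk handle (array([0.38237404, 0.1766344 , 0.15168474]), np.float64(0.0034607303763177126))
lever tip (array([0.59846701, 0.03153466, 0.11535536]), np.float64(0.0017273578769886177))
green [0.578 0.016 0.056] [0.579 0.014 0.056] (array([0.57880218, 0.01535215, 0.05569183]), np.float64(0.0021390518371886017))
red [ 0.587 -0.024  0.056] [ 0.589 -0.024  0.056]
yel rect ((0.6058605909347534, 0.004190161824226379), (0.07122570276260376, 0.06028202921152115), 14.002191543579102)
yel rect ((0.6085704565048218, 0.0050947405397892), (0.07394834607839584, 0.061022549867630005), 13.711702346801758)
band upper end (array([ 0.50575933, -0.29136911,  0.07257112]), np.float64(0.0013334242287677384))
band ctr z.06 [ 0.513 -0.303  0.06 ]
lug [ 0.511 -0.281  0.06 ]
lug [ 0.512 -0.324  0.06 ]
lug [ 0.498 -0.289  0.06 ]
lug [ 0.498 -0.328  0.06 ]
```

View pics/g.png

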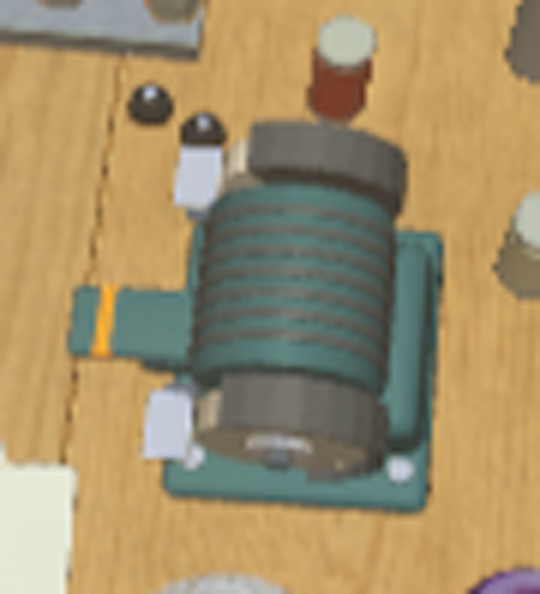

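Pad ~ (0.513,-0.303), isolator centre ~ (0.607,0.005) with yaw 14°, jack centre ~ (0.443,0.264) with yaw 59°. Moving above the isolator with the fingers shut.

```bash
python3 -m crank '[0,0,-0.146,0.025,-0.025,0.008,0, 0,0,-0.146,0.025,-0.025,0.008,0, 0,0,-0.146,0.025,-0.025,0.008,0, 0,0,-0.146,0.025,-0.025,0.008,0, 0,0,-0.146,0.025,-0.025,0.008,0, 0,0,-0.146,0.025,-0.025,0.008,0, 0,0,-0.146,0.025,-0.025,0.008,0, 0,0,-0.146,0.025,-0.025,0.008,0, 0,0,-0.146,0.025,-0.025,0.008,0, 0,0,-0.146,0.025,-0.025,0.008,0, 0,0,-0.146,0.025,-0.025,0.008,0, 0,0,-0.146,0.025,-0.025,0.008,0, 0,0,-0.146,0.025,-0.025,0.008,0, 0,0,-0.146,0.025,-0.025,0.008,0, 0,0,-0.146,0.025,-0.025,0.008,0, 0,0,-0.146,0.025,-0.025,0,0, 0,0,-0.146,0.025,-0.025,0,0, 0,0,-0.146,0.025,-0.025,0,0, 0,0,0,0,0,0,0]' 40
python3 - <<'E'
from h import *
import pickle
o=observe(); print(o['time_s'],o['position'],o['tool_rot'],o['q'],o['ft_force'])
D={n:cam(n) for n in('wrist','scene','side')}; pickle.dump(D,open('D1.pkl','wb'))
M=np.zeros((600,640,3),np.uint8); M[:400]=D['wrist']['frame']
a=cv2.resize(D['scene']['frame'][130:230,260:365],None,fx=2,fy=2); b=cv2.resize(D['side']['frame'][130:230,285:405],None,fx=2,fy=2)
M[400:,:210]=a; M[400:,220:460]=b
cv2.imwrite('pics/w1.png',M[:,:,::-1])
d=D['wrist']; print(ray(d,d['cx'],d['cy'],True))
E
```

```text
time_s: 2.05
position: [0.5908, 0.0792, 0.3634]
tool_rot: [[0.249, -0.969, -0.002], [-0.969, -0.249, -0.0], [-0.0, 0.003, -1.0]]
ft_force: [-0.1, -0.4, -0.1]
grip_width: 0.0003
2.05 [0.59075492 0.07918705 0.36335314] [[ 2.48614210e-01 -9.68599457e-01 -2.46320804e-03]
 [-9.68602580e-01 -2.48613748e-01 -4.96610021e-04]
 [-1.31371187e-04  2.50933397e-03 -9.99996843e-01]] [-3.71918194e+00  2.41336268e+01  5.16041183e+01 -3.87665545e-02
  1.04401240e+02  7.18756890e+01] [-0.05733475 -0.40554255 -0.05765702]
(array([0.65676846, 0.09625465, 0.49104339]), array([-0.26491605, -0.06798417, -0.96187195]))
```

View pics/w1.png

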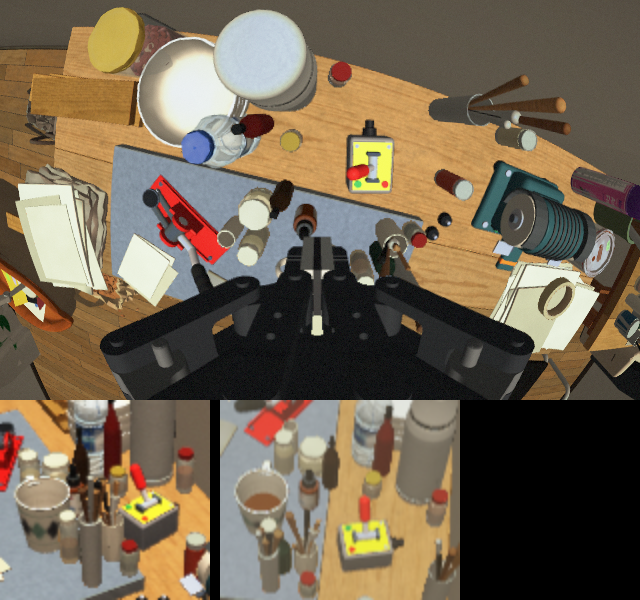

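The wrist view shows the isolator top around (371,163), the lever tip at (357,172), the yellow-capped pot at (291,140) and the brush pot at (392,240). I'll measure from it.

```bash
python3 - <<'E'
from h import *
import pickle
D=pickle.load(open('D1.pkl','rb')); d=D['wrist']
for nm,u,v,z in(('green',356,184,.056),('red',386,184,.056),('TL',348,137,.056),('TR',393,137,.056),('BL',347,190,.056),('BR',393,192,.056),('yelpot',291,140,.06),('brushpot',392,235,.1),('brushpot',392,235,.14),('brownbottle',303,215,.1),('redcap',416,240,.06)):
    print(nm,onz(d,u,v,z,True).round(3))
H=cv2.cvtColor(d['frame'],cv2.COLOR_RGB2HSV); m=cv2.inRange(H,(0,190,120),(6,255,255)); m[:, :340]=0;m[:,376:]=0;m[:155]=0;m[186:]=0
p=cv2.findNonZero(m)[:,0]; print('lever',p.mean(0),p.min(0),p.max(0))
s=D['side']
a=lambda u,v:ray(d,u,v,True)
print('tip',tri(a(353,174),ray(s,357,181)))
H=cv2.cvtColor(s['frame'],cv2.COLOR_RGB2HSV)
# jack corners, wrist
for u,v in((160,177),(178,180),(228,252),(208,264)): print('jk',onz(d,u,v,.035,True).round(3))
for u,v in((497,262),(518,262)): print('lug?',onz(d,u,v,.06,True).round(3))
cv2.imwrite('pics/z.png',cv2.resize(d['frame'][165:285,130:300],None,fx=4.5,fy=4.5,interpolation=cv2.INTER_CUBIC)[:,:,::-1])
E
```

```text
green [0.574 0.016 0.056]
red [ 0.585 -0.027  0.056]
TL [0.636 0.046 0.056]
TR [ 0.654 -0.017  0.056]
BL [0.562 0.027 0.056]
BR [ 0.576 -0.041  0.056]
yelpot [0.612 0.122 0.06 ]
brushpot [ 0.525 -0.046  0.1  ]
brushpot [ 0.539 -0.031  0.14 ]
brownbottle [0.524 0.081 0.1  ]
redcap [ 0.512 -0.101  0.06 ]
lever [357.24369748 171.86134454] [347 165] [368 179]
tip (array([0.59742436, 0.03364991, 0.11324504]), np.float64(0.0031683209221398238))
jk [0.504 0.323 0.035]
jk [0.507 0.289 0.035]
jk [0.406 0.185 0.035]
jk [0.372 0.218 0.035]
lug? [ 0.505 -0.274  0.06 ]
lug? [ 0.514 -0.324  0.06 ]
```

```bash
python3 -m crank '[0,0,0,0,0,-0.045,0, 0,0,0,0,0,-0.045,0, 0,0,0,0,0,-0.045,0, 0,0,0,0,0,-0.045,0, 0,0,0,0,0,-0.04,0, 0,0,0,0,0,-0.035,0, 0,0,0,0,0,0,0, 0,0,0,0.0036,-0.0145,0,0, 0,0,0,0.0036,-0.0145,0,0, 0,0,0,0.0036,-0.0145,0,0, 0,0,0,0.0036,-0.0145,0,0, 0,0,0,0.002,-0.008,0,0, 0,0,0,0,0,0,0]'; python3 -m crank '[0,0,0,0.001,-0.004,0,0, 0,0,0,0,0,0,0]';python3 -m crank '[0,0,0,0.001,-0.004,0,0, 0,0,0,0,0,0,0]'
```

```text
time_s: 3.5
position: [0.6054, 0.0145, 0.1105]
tool_rot: [[0.254, -0.967, 0.0], [-0.967, -0.254, -0.001], [0.001, -0.0, -1.0]]
ft_force: [1.0, -0.3, -0.5]
grip_width: 0.0
time_s: 3.7
position: [0.6059, 0.0121, 0.1101]
tool_rot: [[0.256, -0.967, -0.001], [-0.967, -0.256, -0.0], [-0.0, 0.001, -1.0]]
ft_force: [-0.1, 0.6, -0.6]
grip_width: -0.0002
time_s: 3.9
position: [0.607, 0.0082, 0.1101]
tool_rot: [[0.256, -0.967, -0.0], [-0.967, -0.256, 0.0], [-0.0, 0.0, -1.0]]
ft_force: [0.6, 0.1, -0.8]
grip_width: 0.0003
```

```bash
for i in 1; do python3 -m crank '[0,0,0,0.001,-0.004,0,0, 0,0,0,0,0,0,0]'; python3 -m crank '[0,0,0,0.0005,-0.003,0,0, 0,0,0,0,0,0,0]';python3 -m crank '[0,0,0,0.0005,-0.003,0,0, 0,0,0,0,0,0,0]'; done | grep -E 'position|force'; python3 - <<'E'
from h import *
d=cam('side'); e=cam('scene'); w=cam('wrist')
M=np.zeros((400,800,3),np.uint8)
M[:300,:300]=cv2.resize(d['frame'][170:220,330:380],(300,300),interpolation=2); M[:400,300:800]=cv2.resize(w['frame'][100:300,220:470],(500,400),interpolation=2)
cv2.imwrite('pics/l1.png',M[:,:,::-1])
E
```

```text
position: [0.6081, 0.0039, 0.1103]
ft_force: [-0.4, 0.3, 0.7]
position: [0.6086, 0.0009, 0.1104]
ft_force: [-0.1, 1.3, -1.4]
position: [0.6091, -0.0021, 0.1104]
ft_force: [0.1, 1.1, 0.8]
```

View pics/l1.png

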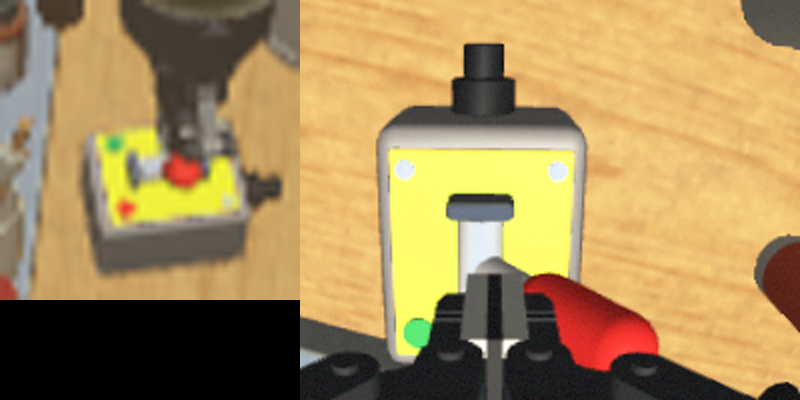

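The lever is past centre and leaning to the red-dot side, with no stop felt yet. I'll keep pushing.

```bash
for i in 1; do python3 -m crank '[0,0,0,0.0005,-0.003,0,0, 0,0,0,0,0,0,0]'; python3 -m crank '[0,0,0,0.0005,-0.002,0,0, 0,0,0,0,0,0,0]';python3 -m crank '[0,0,0,0.0005,-0.002,0,0, 0,0,0,0,0,0,0]';python3 -m crank '[0,0,0,0.0005,-0.002,0,0, 0,0,0,0,0,0,0]'; done | grep -E 'position|force'
```

```text
position: [0.6094, -0.004, 0.1103]
ft_force: [-0.0, 6.0, 0.3]
position: [0.6095, -0.0045, 0.1101]
ft_force: [-1.2, 12.1, 1.4]
position: [0.6095, -0.0049, 0.1101]
ft_force: [-1.5, 19.0, 2.6]
position: [0.6096, -0.0053, 0.11]
ft_force: [-4.3, 27.0, 3.9]
```

Force climbs against the stop (27 N at hardly any motion). Backing off, rising and moving over the jack.

```bash
python3 -m crank '[0,0,0,-0.004,0.015,0,0, 0,0,0,0,0,0.045,0, 0,0,0,0,0,0.045,0, 0,0,0.147,0,0,0.04,0, 0,0,0.147,0,0,0.04,0, 0,0,0.147,0,0,0.04,0, 0,0,0.147,0,0,0.04,0, 0,0,0.147,-0.0127,0.0196,0,0, 0,0,0.147,-0.0127,0.0196,0,0, 0,0,0.147,-0.0127,0.0196,0,0, 0,0,0.147,-0.0127,0.0196,0,0, 0,0,0.147,-0.0127,0.0196,0,0, 0,0,0.147,-0.0127,0.0196,0,0, 0,0,0.147,-0.0127,0.0196,0,0, 0,0,0.147,-0.0127,0.0196,0,0, 0,0,0.147,-0.0127,0.0196,0,0, 0,0,0.147,-0.0127,0.0196,0,0, 0,0,0.147,-0.0127,0.0196,0,0, 0,0,0.147,-0.0127,0.0196,0,0, 0,0,0.147,-0.0127,0.0196,0,0]'
python3 -m crank '[0,0,0.147,0,0,-0.008,100, 0,0,0.147,0,0,-0.008,100, 0,0,0.147,0,0,-0.008,100, 0,0,0.147,0,0,-0.008,100, 0,0,0.147,0,0,-0.008,100, 0,0,0.147,0,0,-0.008,100, 0,0,0.147,0,0,-0.008,100, 0,0,0.147,0,0,-0.008,100, 0,0,0.147,0,0,-0.008,100, 0,0,0.09,0,0,-0.008,100, 0,0,0,0,0,0,100]'
python3 - <<'E'
from h import *
import pickle
D={n:cam(n) for n in('wrist','scene','side')}; pickle.dump(D,open('D2.pkl','wb'))
w=D['wrist']
M=np.zeros((600,720,3),np.uint8); M[:400,:640]=w['frame']
M[400:,:240]=cv2.resize(D['side']['frame'][170:220,330:390],(240,200),interpolation=2); M[400:,240:480]=cv2.resize(D['scene']['frame'][155:205,305:365],(240,200),interpolation=2)
cv2.imwrite('pics/j1.png',M[:,:,::-1])
E
```

```text
time_s: 7.45
position: [0.4414, 0.2595, 0.3605]
tool_rot: [[0.369, 0.929, 0.001], [0.929, -0.369, -0.0], [-0.0, 0.001, -1.0]]
ft_force: [0.5, 0.1, -0.4]
grip_width: 0.0
time_s: 8.55
position: [0.4417, 0.2587, 0.2796]
tool_rot: [[-0.857, 0.515, -0.001], [0.515, 0.857, -0.001], [0.001, -0.002, -1.0]]
ft_force: [0.1, 0.4, 0.2]
grip_width: 0.0855
```

View pics/j1.png

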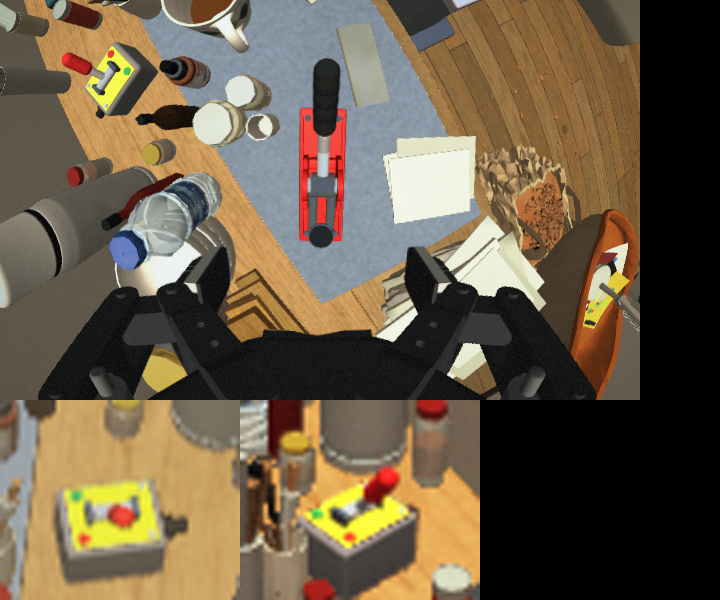

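The lever now leans to the red-dot side in both views. The jack is centred at (322,180) with base corners ~ (302,109), (347,109), (299,243) and (342,241).

```bash
python3 - <<'E'
from h import *
import pickle
D=pickle.load(open('D2.pkl','rb')); d=D['wrist']; s=D['side']; c=D['scene']
H=cv2.cvtColor(d['frame'],cv2.COLOR_RGB2HSV); m=cv2.inRange(H,(0,170,130),(7,255,255))
m[:,:290]=0;m[:,355:]=0;m[:100]=0;m[250:]=0
p=cv2.findNonZero(m)[:,0]; 
for v in range(108,250,6):
    x=p[p[:,1]==v][:,0]
    if len(x): print(v,x.min(),x.max(),end='; ')
print(p.min(0),p.max(0))
P=[onz(d,u,v,.035,True)[:2].round(4) for u,v in((302,109),(347,109),(299,243),(342,241))]; print(P)
q=np.array([onz(d,u,v,.035,True)[:2] for u,v in p],np.float32); print(cv2.minAreaRect(q), np.mean(P,0))
def red(dd,roi):
    H=cv2.cvtColor(dd['frame'],cv2.COLOR_RGB2HSV); m=cv2.inRange(H,(0,170,120),(7,255,255)); k=np.zeros_like(m); k[roi[2]:roi[3],roi[0]:roi[1]]=1
    p=cv2.findNonZero(m*k)[:,0]; return p.mean(0),p.min(0),p.max(0)
print(red(s,(352,366,190,206)),red(c,(332,347,168,185)))
E
```

```text
114 301 345; 120 301 345; 126 300 345; 132 300 344; 138 300 344; 144 300 344; 150 300 344; 156 300 344; 162 300 344; 168 300 343; 174 300 343; 180 300 343; 186 300 343; 192 300 343; 198 300 342; 204 300 342; 210 300 342; 216 300 341; 222 300 341; 228 300 341; 234 299 340; 240 307 340; [299 109] [345 240]
[array([0.4167, 0.1846]), array([0.3707, 0.212 ]), array([0.5096, 0.3278]), array([0.46  , 0.3545])]
((0.43950319290161133, 0.2677861154079437), (0.16728179156780243, 0.05448005720973015), 57.71949005126953) [0.43925  0.269725]
(array([360.15789474, 198.52631579]), array([358, 197], dtype=int32), array([363, 200], dtype=int32)) (array([340.05555556, 174.80555556]), array([336, 172], dtype=int32), array([344, 179], dtype=int32))
```

```bash
python3 -m crank '[0,0,-0.02,-0.002,0.009,-0.04,100, 0,0,0,0,0,-0.045,100, 0,0,0,0,0,-0.045,100, 0,0,0,0,0,-0.04,100, 0,0,0,0,0,-0.03,100, 0,0,0,0,0,-0.014,100, 0,0,0,0,0,0,100]' | grep -E 'pos|force'
python3 -m crank '[0,0,0,0,0,0,0, 0,0,0,0,0,0,0, 0,0,0,0,0,0,0, 0,0,0,0,0,0,0, 0,0,0,0,0,0,0, 0,0,0,0,0,0,0]' 70
python3 -m crank '[0,0,0,0,0,0.02,0, 0,0,0,0,0,0.045,0, 0,0,0,0,0,0.045,0, 0,0,0,0,0,0.045,0,0,0,0,0,0,0.045,0, 0,0,0,0,0,0,0]'
python3 - <<'E'
from h import *
import pickle
D={n:cam(n) for n in('wrist',)}; pickle.dump(D,open('D3.pkl','wb'))
cv2.imwrite('pics/j2.png',D['wrist']['frame'][:,:,::-1])
E
```

```text
position: [0.4395, 0.2678, 0.065]
ft_force: [0.2, 1.1, 0.1]
time_s: 10.0
position: [0.4407, 0.2681, 0.0676]
tool_rot: [[-0.846, 0.533, 0.003], [0.533, 0.846, 0.001], [-0.002, 0.002, -1.0]]
ft_force: [0.7, -1.4, 7.6]
grip_width: 0.0432
time_s: 10.6
position: [0.4412, 0.2686, 0.2718]
tool_rot: [[-0.846, 0.532, 0.01], [0.532, 0.846, 0.003], [-0.007, 0.008, -1.0]]
ft_force: [0.4, 1.2, -7.6]
grip_width: 0.0433
```

View pics/j2.png

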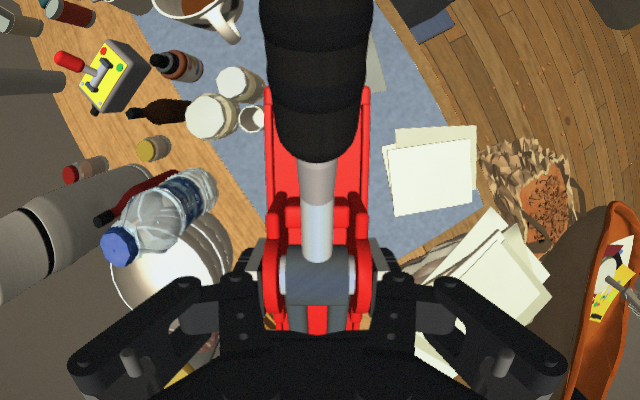

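Jack held (grip 43 mm) and lifted clear; the handle is still up. Next I'll refine the pad position and grinder yaw from the clear earlier frames.

```bash
python3 - <<'E'
from h import *
import pickle
D0=pickle.load(open('D0.pkl','rb'));D2=pickle.load(open('D2.pkl','rb'))
for nm,D in(('0',D0),('2',D2)):
  for n,roi in(('side',(305,330,270,300)),('scene',(342,368,243,272))):
    d=D[n]; f=d['frame'].astype(int); sub=f[roi[2]:roi[3],roi[0]:roi[1]]
    # orange weight : high R-B and saturated vs wood
    H=cv2.cvtColor(d['frame'],cv2.COLOR_RGB2HSV)[roi[2]:roi[3],roi[0]:roi[1]]
    wgt=((H[...,0]<22)&(H[...,0]>8)&(H[...,1]>185)&(H[...,2]>130))
    teal=((H[...,0]>75)&(H[...,0]<105)&(H[...,1]>70))
    k,l,st,ce=cv2.connectedComponentsWithStats(wgt.astype(np.uint8))
    print(nm,n,'orange',[(st[i].tolist(),(ce[i]+[roi[0],roi[2]]).round(1).tolist()) for i in range(1,k) if st[i,4]>4])
    k,l,st,ce=cv2.connectedComponentsWithStats(teal.astype(np.uint8))
    print('   teal',[(st[i].tolist(),(ce[i]+[roi[0],roi[2]]).round(1).tolist()) for i in range(1,k) if st[i,4]>8])
s=D0['side'];c=D0['scene']
print('side band ends',[onz(s,u,v,.061).round(4) for u,v in((317.8,278.1),(317.2,291.1))])
print('side tip',[onz(s,u,v,.058).round(4) for u,v in((312.7,278.7),(311.8,290.7))])
print('scene band tops',[onz(c,u,v,.061).round(4) for u,v in((351.3,250.3),(359.8,260.5))])
print('scene lug tip',[onz(c,u,v,.058).round(4) for u,v in((347.5,253.2),(355.3,263.6))])
# flange rear-edge / front-right corners in side crop (px = 300+x/6, 225+y/5.4), flange top rear z~.04, front ~ .027
for x,y,z in((440,235,.045),(425,500,.045),(167,490,.03)): print('flange',onz(s,300+x/6,225+y/5.4,z).round(4))
cv2.imwrite('pics/b.png',np.hstack([cv2.resize(s['frame'][265:305,300:330],(450,600),interpolation=2)[:,:350],cv2.resize(c['frame'][240:280,340:370],(450,600),interpolation=2)])[:,:,::-1])
E
```

```text
0 side orange [([11, 8, 3, 13, 22], [316.9, 284.4])]
   teal []
0 scene orange [([9, 7, 10, 13, 35], [355.6, 256.0])]
   teal [([11, 0, 15, 22, 196], [361.7, 251.2]), ([5, 9, 10, 12, 52], [351.6, 257.6])]
2 side orange [([11, 8, 3, 13, 22], [316.9, 284.4])]
   teal []
2 scene orange [([9, 7, 10, 13, 36], [355.7, 256.2])]
   teal [([11, 0, 15, 22, 195], [361.7, 251.2]), ([5, 9, 10, 12, 53], [351.7, 257.5])]
side band ends [array([ 0.5102, -0.2832,  0.061 ]), array([ 0.5132, -0.3225,  0.061 ])]
side tip [array([ 0.4952, -0.2857,  0.058 ]), array([ 0.4972, -0.3222,  0.058 ])]
scene band tops [array([ 0.5107, -0.283 ,  0.061 ]), array([ 0.5129, -0.3243,  0.061 ])]
scene lug tip [array([ 0.4977, -0.2852,  0.058 ]), array([ 0.4983, -0.326 ,  0.058 ])]
flange [ 0.6725 -0.229   0.045 ]
flange [ 0.6738 -0.3774  0.045 ]
flange [ 0.5509 -0.3824  0.03  ]
```

View pics/b.png

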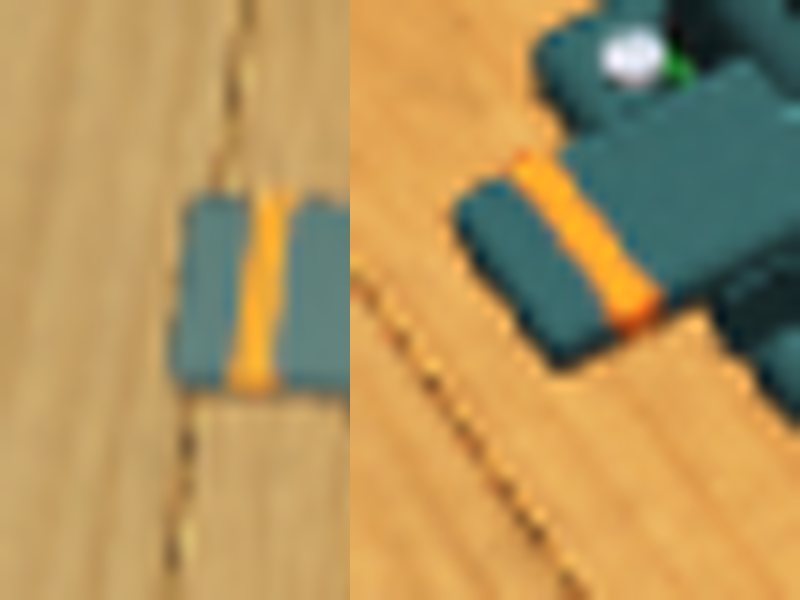

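The band centre is ~ (0.512,-0.303) on top, so the pad is ~ (0.513,-0.303) and the grinder yaw ~1.5°. Carrying the jack over to a point in front of the lug, high up.

```bash
python3 -m crank '[0,0,0,0,0,0.04,0, 0,0,-0.0614,-0.0019,-0.0358,0,0, 0,0,-0.0614,-0.0019,-0.0358,0,0, 0,0,-0.0614,-0.0019,-0.0358,0,0, 0,0,-0.0614,-0.0019,-0.0358,0,0, 0,0,-0.0614,-0.0019,-0.0358,0,0, 0,0,-0.0614,-0.0019,-0.0358,0,0, 0,0,-0.0614,-0.0019,-0.0358,0,0, 0,0,-0.0614,-0.0019,-0.0358,0,0, 0,0,-0.0614,-0.0019,-0.0358,0,0, 0,0,-0.0614,-0.0019,-0.0358,0,0, 0,0,-0.0614,-0.0019,-0.0358,0,0, 0,0,-0.0614,-0.0019,-0.0358,0,0, 0,0,-0.0614,-0.0019,-0.0358,0,0, 0,0,-0.0614,-0.0019,-0.0358,0,0, 0,0,-0.0614,-0.0019,-0.0358,0,0, 0,0,-0.0614,-0.0019,-0.0358,0,0, 0,0,0,0,0,0,0, 0,0,0,0,0,0,0]'
```

```text
time_s: 12.55
position: [0.4089, -0.3046, 0.3035]
tool_rot: [[-0.026, 1.0, -0.004], [1.0, 0.026, 0.005], [0.005, -0.003, -1.0]]
ft_force: [-0.0, -0.3, -7.4]
grip_width: 0.043
```

```bash
python3 -m crank '[0,0,0,-0.002,0,-0.045,0, 0,0,0,-0.002,0,-0.045,0, 0,0,0,-0.002,0,-0.045,0, 0,0,0,-0.002,0,-0.045,0, 0,0,0,-0.002,0,-0.04,0, 0,0,0,0,0,-0.03,0, 0,0,0,0,0,0,0]' | grep -E 'pos|force'; python3 -m crank '[0,0,0,0,0,-0.006,0,0,0,0,0,0,0,0]'| grep -E 'pos|force'; python3 -m crank '[0,0,0,0,0,-0.004,0,0,0,0,0,0,0,0]'| grep -E 'pos|force'; python3 -m crank '[0,0,0,0,0,-0.002,0,0,0,0,0,0,0,0]'| grep -E 'pos|force'
python3 - <<'E'
from h import *
import pickle
D={n:cam(n) for n in('wrist','scene','side')}; pickle.dump(D,open('D4.pkl','wb'))
a=cv2.resize(D['scene']['frame'][210:310,280:400],(480,400),interpolation=2); b=cv2.resize(D['side']['frame'][235:335,255:345],(360,400),interpolation=2)[:,:320]
cv2.imwrite('pics/p1.png',np.hstack([a,b])[:,:,::-1])
E
```

```text
position: [0.3979, -0.3016, 0.0527]
ft_force: [-0.7, -0.2, -6.8]
position: [0.4, -0.3048, 0.0512]
ft_force: [-0.2, 0.2, -6.8]
position: [0.3997, -0.3049, 0.0469]
ft_force: [-0.1, 0.3, -6.8]
position: [0.3995, -0.3048, 0.0444]
ft_force: [0.1, -0.2, -8.1]
```

View pics/p1.png

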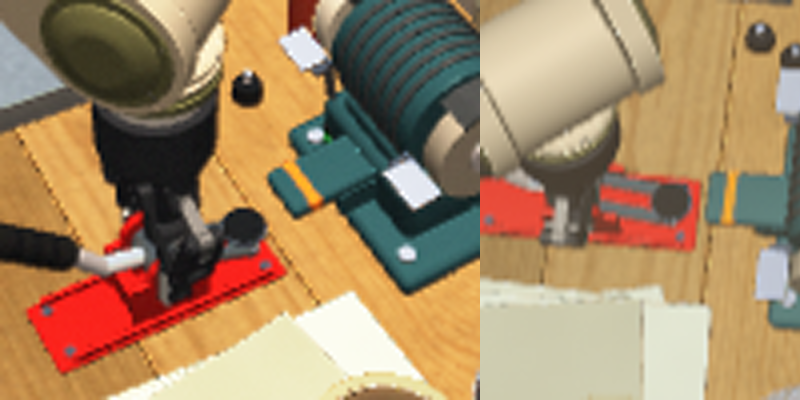

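p1 shows the jack just above the table in front of the lug, with the saddle at scene (341.2,265.5) / side (302.7,285.8). The lug is straight ahead.

```bash
python3 - <<'E'
from h import *
import pickle
D=pickle.load(open('D4.pkl','rb')); s,c=D['side'],D['scene']
print('saddle',tri(ray(c,341.2,265.0),ray(s,302.75,285.5)), onz(s,302.75,285.5,.041).round(4),onz(c,341.2,265,.041).round(4))
o=observe();print(o['position'],o['tool_rot'],o['ft_force'])
T=o['tool_rot'];ey=T[:,1];print('expected saddle',o['position']+.066*ey)
# dark saddle top mask
for d,roi in((s,(297,309,279,293)),(c,(335,349,258,272))):
    f=d['frame'][roi[2]:roi[3],roi[0]:roi[1]].astype(int); m=(f.max(2)<85)&(f.max(2)-f.min(2)<30)
    ys,xs=np.nonzero(m); u,v=xs.mean()+roi[0],ys.mean()+roi[2]; print(u,v,len(xs),onz(d,u,v,.040).round(4))
E
```

```text
saddle (array([ 0.46756058, -0.30592318,  0.04694259]), np.float64(0.0005639355159836372)) [ 0.4672 -0.3043  0.041 ] [ 0.47   -0.3014  0.041 ]
[ 0.39952511 -0.30481925  0.04441492] [[-2.67384456e-02  9.99642460e-01  8.67106637e-05]
 [ 9.99642461e-01  2.67384525e-02 -7.90808059e-05]
 [-8.13710403e-05  8.45651634e-05 -9.99999993e-01]] [ 0.29687001  0.01733771 -7.33557385]
expected saddle [ 0.46550151 -0.30305452  0.0444205 ]
302.35593220338984 284.7457627118644 59 [ 0.4656 -0.3018  0.04  ]
340.0574712643678 266.51724137931035 87 [ 0.4651 -0.3039  0.04  ]
```

```bash
for i in 1; do python3 -m crank '[0,0,0,0,0,-0.003,0,0,0,0,0,0,0,0]'; python3 -m crank '[0,0,0,0,0,-0.002,0,0,0,0,0,0,0,0]'; python3 -m crank '[0,0,0,0,0,-0.001,0,0,0,0,0,0,0,0]'; done| grep -E 'pos|force'
```

```text
position: [0.3994, -0.3046, 0.041]
ft_force: [-0.3, -0.3, -7.6]
position: [0.3995, -0.3047, 0.0391]
ft_force: [-0.6, 0.6, -7.1]
position: [0.3995, -0.3048, 0.0387]
ft_force: [-2.8, 2.0, -1.0]
```

```bash
for i in 1; do python3 -m crank '[0,0,0,0,0,0.002,0,0,0,0,0.010,0,0,0,0,0,0,0.010,0,0,0,0,0,0,0,0,0,0]'; python3 -m crank '[0,0,0,0.01,0.0003,0,0,0,0,0,0.01,0.0003,0,0,0,0,0,0,0,0,0]'; python3 -m crank '[0,0,0,0.0095,0.0003,0,0,0,0,0,0,0,0,0]';  done| grep -E 'pos|force'
```

```text
position: [0.4211, -0.305, 0.0402]
ft_force: [0.6, -0.4, -8.3]
position: [0.4409, -0.3043, 0.0403]
ft_force: [0.5, -0.3, -7.8]
position: [0.45, -0.304, 0.0404]
ft_force: [-0.0, -0.7, -7.3]
```

```bash
python3 -m crank '[0,0,0,0,0,-0.0025,0,0,0,0,0,0,0,0]'| grep -E 'pos|force'; python3 -m crank '[0,0,0,0,0,0,75,0,0,0,0,0,0,75,0,0,0,0,0,0,75,0,0,0,0,0,0,75]'; python3 -m crank '[0,0,0,0,0,0.02,75,0,0,0,0,0,0.04,75,0,0,0,0,0,0.045,75,0,0,0,0,0,0.045,75,0,0,0,0,0,0,75]'
python3 - <<'E'
from h import *
import pickle
D={n:cam(n) for n in('wrist','scene','side')}; pickle.dump(D,open('D5.pkl','wb')); s,c,w=D['side'],D['scene'],D['wrist']
H=cv2.cvtColor(w['frame'],cv2.COLOR_RGB2HSV); m=cv2.inRange(H,(0,170,120),(7,255,255)); 
k,l,st,ce=cv2.connectedComponentsWithStats(m); i=1+np.argmax(st[1:,4]); print(st[i],ce[i])
p=cv2.findNonZero((l==i).astype(np.uint8))[:,0]; q=np.array([onz(w,u,v,.006,True)[:2] for u,v in p],np.float32); print('base rect',cv2.minAreaRect(q))
H=cv2.cvtColor(s['frame'],cv2.COLOR_RGB2HSV); m=cv2.inRange(H,(0,170,120),(7,255,255)); m[:265]=0;m[310:]=0;m[:,:260]=0;m[:,330:]=0
p=cv2.findNonZero(m)[:,0]; print(p.min(0),p.max(0)); q=np.array([onz(s,u,v,.006)[:2] for u,v in p],np.float32); print('side rect',cv2.minAreaRect(q), q.min(0),q.max(0))
# dark handle blob in wrist
g=w['frame'].max(2); b=((g<60)).astype(np.uint8); b[250:]=0; k,l,st,ce=cv2.connectedComponentsWithStats(b); print([(st[i].tolist(),ce[i].round().tolist()) for i in range(1,k) if st[i,4]>300])
E
```

```text
position: [0.4494, -0.304, 0.0387]
ft_force: [0.9, 2.7, 3.3]
time_s: 16.1
position: [0.449, -0.304, 0.0379]
tool_rot: [[-0.027, 1.0, 0.0], [1.0, 0.027, -0.0], [-0.0, 0.0, -1.0]]
ft_force: [0.2, 0.5, 0.4]
grip_width: 0.064
time_s: 16.6
position: [0.4506, -0.3054, 0.1937]
tool_rot: [[-0.027, 1.0, 0.008], [1.0, 0.027, -0.008], [-0.009, 0.008, -1.0]]
ft_force: [0.2, 0.2, 0.2]
grip_width: 0.0639
[ 293   97   20  155 1786] [300.22900336 163.24412094]
base rect ((0.4485546350479126, -0.3221008777618408), (0.1672373265028, 0.019603747874498367), 1.3131730556488037)
[270 276] [324 299]
side rect ((0.4485814571380615, -0.29752588272094727), (0.16652773320674896, 0.06669960170984268), 1.8500529527664185) [ 0.36513564 -0.33326367] [ 0.5326651 -0.2640708]
[([450, 0, 89, 15, 647], [498.0, 4.0]), ([303, 28, 34, 101, 2936], [320.0, 76.0]), ([486, 32, 12, 117, 432], [491.0, 87.0]), ([0, 89, 23, 35, 656], [10.0, 104.0]), ([469, 148, 24, 102, 480], [480.0, 201.0]), ([0, 180, 58, 70, 1686], [22.0, 223.0]), ([579, 235, 49, 15, 301], [602.0, 244.0])]
```

Jack set down free: base centre x ≈ 0.4486, yaw 1.4°, so the saddle is ≈ 0.515 against the pad at 0.513. Now to the handle grip at ≈ (0.359,-0.306,0.104).

```bash
python3 - <<'E'
from h import *
import pickle
w=pickle.load(open('D5.pkl','rb'))['wrist']; print(onz(w,320,76,.115,True).round(4),proj(w,np.array([.3586,-.3064,.104]),True))
E
python3 -m crank '[0,0,0,-0.031,-0.0003,0.002,75,0,0,0,-0.031,-0.0003,0,75,0,0,0,-0.031,0,0,75,0,0,0,0,0,0,75,0,0,0,0,0,-0.035,75,0,0,0,0,0,-0.035,75,0,0,0,0,0,-0.024,75,0,0,0,0,0,0,75]' 50
python3 -m crank '[0,0,0,0,0,0,0,0,0,0,0,0,0,0,0,0,0,0,0,0,0,0,0,0,0,0,0,0,0,0,0,0,0,0,0]'
```

```text
[ 0.3561 -0.3066  0.115 ] [320.21876916  81.3889996 ]
time_s: 17.55
position: [0.3552, -0.3029, 0.0925]
tool_rot: [[-0.027, 1.0, -0.005], [1.0, 0.027, 0.007], [0.007, -0.004, -1.0]]
ft_force: [-0.5, 0.3, 0.6]
grip_width: 0.064
time_s: 18.05
position: [0.3564, -0.3052, 0.0967]
tool_rot: [[-0.027, 1.0, 0.001], [1.0, 0.027, -0.002], [-0.003, 0.001, -1.0]]
ft_force: [-1.6, -2.5, 3.4]
grip_width: 0.0206
```

Handle gripped (20.6 mm, as expected for the 22 mm grip). Pressing it along its arc, first to about 0.30.

```bash
python3 -m crank '[0,-0.05,0,-0.0022,0,-0.0048,0,0,-0.05,0,-0.0022,0,-0.0048,0,0,-0.05,0,-0.0021,0,-0.0048,0,0,0,0,0,0,0,0]' 60; python3 -m crank '[0,-0.05,0,-0.0016,0,-0.005,0,0,-0.05,0,-0.0015,0,-0.0051,0,0,-0.05,0,-0.0012,0,-0.0051,0,0,0,0,0,0,0,0,0,0,0,0,0,0,0]'
cat > lev.py <<'E'
from h import *
import pickle
D0=pickle.load(open('D0.pkl','rb'))
def band(d,roi):
    f=d['frame'][roi[2]:roi[3],roi[0]:roi[1]]; H=cv2.cvtColor(f,cv2.COLOR_RGB2HSV)
    m=((H[...,0]<22)&(H[...,0]>8)&(H[...,1]>185)&(H[...,2]>130)).astype(np.uint8)
    k,l,st,ce=cv2.connectedComponentsWithStats(m); i=1+np.argmax(st[1:,4]); return ce[i]+[roi[0],roi[2]],st[i]
P0=np.array([.513,-.303,.059])
if __name__=='__main__':
    D={n:cam(n) for n in('scene','side')}; pickle.dump(D,open('D6.pkl','wb'))
    B={}
    for n,roi in(('side',(308,330,268,300)),('scene',(342,370,235,275))):
        b0,_=band(D0[n],roi); b,st=band(D[n],roi); B[n]=(b0,b)
        print(n,b0.round(2),b.round(2),st,'pred level',(b0+proj(D[n],P0+[.010,0,.021])-proj(D[n],P0)).round(2))
    p0=tri(ray(D0['scene'],*B['scene'][0]),ray(D0['side'],*B['side'][0]));p=tri(ray(D['scene'],*B['scene'][1]),ray(D['side'],*B['side'][1]))
    print('band',p0,p,'moved',(p[0]-p0[0]).round(4))
    o=observe(); v=o['position']-[.4486,0,.046]; T=o['tool_rot']; print('handle est pos',.503-np.arctan2(v[2],-v[0]),'tilt',np.arctan2(-T[0,2],-T[2,2]),o['position'],o['ft_force'],o['time_s'])
E
python3 lev.py
```

```text
time_s: 18.45
position: [0.3499, -0.3056, 0.0821]
tool_rot: [[-0.024, 0.988, 0.153], [1.0, 0.025, -0.003], [-0.007, 0.153, -0.988]]
ft_force: [4.0, -2.3, 7.8]
grip_width: 0.0208
time_s: 18.95
position: [0.363, -0.2987, 0.0767]
tool_rot: [[-0.006, 0.966, 0.259], [1.0, 0.008, -0.009], [-0.011, 0.259, -0.966]]
ft_force: [-13.8, -0.2, 8.8]
grip_width: 0.0207
side [316.91 284.41] [317.72 284.44] [ 8 10  4 13 25] pred level [320.21 282.5 ]
scene [355.63 256.  ] [356.09 254.53] [ 9 14 10 12 32] pred level [359.31 249.51]
band (array([ 0.51073082, -0.30364262,  0.06002016]), np.float64(0.0030497092150269683)) (array([ 0.51274743, -0.30398721,  0.06446446]), np.float64(0.0009386366560576152)) moved [ 0.002  -0.0003  0.0044]
handle est pos 0.15819111797968444 tilt -0.26245975636899854 [ 0.3630251  -0.29869943  0.0767348 ] [-14.0548906   -0.56428717   9.34033203] 19.05
```

The TCP ended at x=0.363 instead of ≈0.345, with 14 N in x, so something is off. Checking joints and jack position before going on.

```bash
python3 - <<'E'
from h import *
import pickle
o=observe(); print(np.round(o['q'],1),np.round(o['qvel'],1),np.round(o['joint_efforts'],1),o['position'],o['ft_force'],o['wrist_torque'])
D5=pickle.load(open('D5.pkl','rb'));D=pickle.load(open('D6.pkl','rb'))
for d in(D5['side'],D['side']):
    H=cv2.cvtColor(d['frame'],cv2.COLOR_RGB2HSV); m=cv2.inRange(H,(0,170,120),(7,255,255)); m[:265]=0;m[310:]=0;m[:,:260]=0;m[:,330:]=0
    p=cv2.findNonZero(m)[:,0]; q=np.array([onz(d,u,v,.006)[:2] for u,v in p],np.float32); print(p.min(0),p.max(0),cv2.minAreaRect(q))
E
```

```text
[ -60.9   23.4  108.6   19.5   41.8 -165.2] [ 0.   0.  -0.   0.   0.  -0.1] [  4.3 -32.8 -14.8   2.4  -0.5  -0. ] [ 0.3630251  -0.29869943  0.0767348 ] [-14.0548906   -0.56428717   9.34033203] [-0.40964981  2.06608908 -0.1974261 ]
[270 276] [324 299] ((0.4485814571380615, -0.29752588272094727), (0.16652773320674896, 0.06669960170984268), 1.8500529527664185)
[274 275] [328 298] ((0.46160364151000977, -0.292707622051239), (0.06651881337165833, 0.16534969210624695), 89.25318908691406)
```

Joint 6 hit its −165° limit when tilting, and the jack was pushed ≈13 mm forward. The grinder itself moved only by a slight lift. I'll ease the handle back up, let go and re-measure the jack.

```bash
python3 -m crank '[0,0.052,0,0.0013,0,0.004,0,0,0.052,0,0.0013,0,0.004,0,0,0.052,0,0.0013,0,0.004,0,0,0.052,0,0.0013,0,0.004,0,0,0.052,0,0.0013,0,0.004,0,0,0,0,0,0,0,0]'; python3 -m crank '[0,0,0,0,0,0,75,0,0,0,0,0,0,75,0,0,0,0,0,0,75]';
```

```text
time_s: 19.65
position: [0.3709, -0.2992, 0.0973]
tool_rot: [[-0.008, 1.0, 0.003], [1.0, 0.008, -0.011], [-0.011, 0.003, -1.0]]
ft_force: [-6.5, -1.4, 2.6]
grip_width: 0.0203
time_s: 19.95
position: [0.3705, -0.2989, 0.0964]
tool_rot: [[-0.007, 1.0, 0.005], [1.0, 0.007, -0.009], [-0.009, 0.005, -1.0]]
ft_force: [0.8, -0.4, 0.6]
grip_width: 0.0632
```

```bash
python3 -m crank '[0,0,0,0,0,0.035,75,0,0,0,0,0,0.045,75,0,0,0,0,0,0.025,75,0,0,0,0.03,0,0,75,0,0,0,0.03,0,0,75,0,0,0,0.031,0,0,75,0,0,0,0,0,0,75,0,0,0,0,0,0,75]'
cat > jk.py <<'E'
from h import *
import pickle
D={n:cam(n) for n in('wrist','scene','side')}; pickle.dump(D,open('D7.pkl','wb')); s,c,w=D['side'],D['scene'],D['wrist']
def q(d,m,f):
    p=cv2.findNonZero(m)[:,0]; return p,np.array([onz(d,u,v,.006,f)[:2] for u,v in p],np.float32)
H=cv2.cvtColor(w['frame'],cv2.COLOR_RGB2HSV); m=cv2.inRange(H,(0,170,120),(7,255,255)); m[:,:260]=0;m[:,380:]=0
p,r=q(w,m,True)
for v in range(90,150,8):
    x=p[p[:,1]==v][:,0]
    if len(x): a,b=onz(w,x.min(),v,.006,True),onz(w,x.max()+1,v,.006,True); print(v,x.min(),x.max(),((a+b)/2)[:2].round(4),np.linalg.norm(a-b).round(4))
print('rear edge row',p[:,1].min(),onz(w,316,p[:,1].min(),.006,True).round(4))
H=cv2.cvtColor(s['frame'],cv2.COLOR_RGB2HSV); m=cv2.inRange(H,(0,170,120),(7,255,255)); m[:265]=0;m[310:]=0;m[:,:260]=0;m[:,335:]=0
p,r=q(s,m,False); print(p.min(0),p.max(0),'side rect',cv2.minAreaRect(r),r.min(0),r.max(0)); print(observe()['position'],observe()['time_s'])
E
python3 jk.py; python3 - <<'E'
from lev import *
D7=pickle.load(open('D7.pkl','rb')); print(band(D7['side'],(308,330,268,300)),band(D7['scene'],(342,370,235,275)))
E
```

```text
time_s: 20.75
position: [0.4616, -0.2988, 0.201]
tool_rot: [[-0.008, 1.0, 0.004], [1.0, 0.008, -0.009], [-0.009, 0.004, -1.0]]
ft_force: [-0.1, 1.3, 0.3]
grip_width: 0.0637
106 293 345 [ 0.3838 -0.2985] 0.0545
114 293 345 [ 0.3921 -0.2984] 0.0546
122 292 344 [ 0.4005 -0.2994] 0.0548
130 292 344 [ 0.4089 -0.2993] 0.0549
138 292 344 [ 0.4173 -0.2993] 0.0551
146 292 344 [ 0.4257 -0.2992] 0.0554
rear edge row 100 [ 0.3778 -0.3021  0.006 ]
[274 275] [328 299] side rect ((0.4614105224609375, -0.29308703541755676), (0.06728247553110123, 0.16497556865215302), 89.25574493408203) [ 0.37860262 -0.32766572] [ 0.5436728  -0.25946608]
[ 0.46091378 -0.2991031   0.20156103] 20.9
(array([317.35, 284.75]), array([ 8, 10,  3, 13, 20], dtype=int32)) (array([355.91428571, 255.45714286]), array([ 9, 15, 10, 12, 35], dtype=int32))
```

```bash
python3 -m crank '[0,0,-0.015,0,0,-0.045,75,0,0,0,0,0,-0.045,75,0,0,0,0,0,-0.04,75,0,0,0,0,0,-0.03,75,0,0,0,0,0,-0.002,75,0,0,0,0,0,0,75]'|grep -E 'pos|force'; python3 -m crank '[0,0,0,0,0,0,0,0,0,0,0,0,0,0,0,0,0,0,0,0,0,0,0,0,0,0,0,0,0,0,0,0,0,0,0]' 70
```

```text
position: [0.4615, -0.2995, 0.0402]
ft_force: [0.0, -0.4, 0.5]
time_s: 22.0
position: [0.4623, -0.3, 0.0418]
tool_rot: [[0.008, 1.0, 0.008], [1.0, -0.008, -0.013], [-0.013, 0.008, -1.0]]
ft_force: [-1.9, 0.3, 5.8]
grip_width: 0.043
```

```bash
python3 -m crank '[0,0,0,0,0,0.0025,0,0,0,0.017,-0.006,-0.0025,0,0,0,0,0.017,-0.0065,-0.0025,0,0,0,0,0,0,0,0,0,0,0,0,0,0,0,0]';python3 -m crank '[0,0,0,0,0,-0.002,0,0,0,0,0,0,-0.001,0,0,0,0,0,0,0,0]'|grep -E 'pos|rot|force'; python3 -m crank '[0,0,0,0,0,0,75,0,0,0,0,0,0,75,0,0,0,0,0,0,75,0,0,0,0,0,0,75]'|grep -E 'pos|force'; python3 -m crank '[0,0,0,0,0,0.025,75,0,0,0,0,0,0.045,75,0,0,0,0,0,0.045,75,0,0,0,0,0,0.045,75,0,0,0,0,0,0,75,0,0,0,0,0,0,75]'; python3 jk.py; python3 - <<'E'
from lev import *
D7=pickle.load(open('D7.pkl','rb')); print(band(D7['side'],(308,330,268,300)),band(D7['scene'],(342,370,235,275)))
E
```

```text
time_s: 22.5
position: [0.4489, -0.3042, 0.042]
tool_rot: [[-0.025, 1.0, 0.005], [1.0, 0.025, -0.009], [-0.009, 0.005, -1.0]]
ft_force: [-0.4, -0.0, -7.4]
grip_width: 0.0433
position: [0.4491, -0.3043, 0.0417]
tool_rot: [[-0.026, 1.0, 0.006], [1.0, 0.026, -0.011], [-0.011, 0.006, -1.0]]
ft_force: [-12.0, 4.5, 24.4]
position: [0.4494, -0.3042, 0.039]
ft_force: [0.6, -0.0, -0.3]
time_s: 23.8
position: [0.4493, -0.3041, 0.1995]
tool_rot: [[-0.026, 1.0, 0.006], [1.0, 0.026, -0.011], [-0.011, 0.006, -1.0]]
ft_force: [-0.2, 0.1, -0.8]
grip_width: 0.0642
106 292 345 [ 0.372  -0.3061] 0.0553
114 293 345 [ 0.3803 -0.3054] 0.0543
122 293 345 [ 0.3886 -0.3052] 0.0545
130 293 345 [ 0.3969 -0.305 ] 0.0547
138 293 345 [ 0.4053 -0.3047] 0.0549
146 293 345 [ 0.4136 -0.3045] 0.0551
rear edge row 99 [ 0.365  -0.3094  0.006 ]
[270 276] [324 299] side rect ((0.4488510191440582, -0.2975755035877228), (0.16708624362945557, 0.06682775914669037), 1.7562222480773926) [ 0.36513564 -0.33326367] [ 0.533356  -0.2640708]
[ 0.44883738 -0.30368115  0.19748903] 23.95
(array([317.42105263, 284.47368421]), array([ 8, 10,  3, 13, 19], dtype=int32)) (array([355.83333333, 255.27777778]), array([ 9, 14, 10, 13, 36], dtype=int32))
```

Jack is back at (0.449,-0.304) with yaw ≈1.5°. Regripping the handle, this time keeping the tool vertical and the grip gentle so the pads can pivot.

```bash
python3 -m crank '[0,0,0,-0.030,-0.001,0,75,0,0,0,-0.030,-0.001,0,75,0,0,0,-0.03,0,0,75,0,0,0,0,0,0,75,0,0,0,0,0,-0.035,75,0,0,0,0,0,-0.035,75,0,0,0,0,0,-0.027,75,0,0,0,0,0,0,75,0,0,0,0,0,0,75]' 30|grep -E 'pos|force'
python3 -m crank '[0,0,0,0,0,0,0,0,0,0,0,0,0,0,0,0,0,0,0,0,0,0,0,0,0,0,0,0,0,0,0,0,0,0,0]'
python3 -m crank '[0,0,0,-0.0026,0,-0.0047,0,0,0,0,-0.0026,0,-0.0047,0,0,0,0,-0.0024,0,-0.0048,0,0,0,0,0,0,0,0,0,0,0,0,0,0,0]'
python3 -c "
from rig import *;print(observe()['q'])"; python3 lev.py
```

```text
position: [0.3596, -0.3062, 0.1021]
ft_force: [-0.3, -0.0, 0.6]
time_s: 25.35
position: [0.3593, -0.3064, 0.1026]
tool_rot: [[-0.026, 1.0, 0.006], [1.0, 0.026, -0.011], [-0.011, 0.006, -1.0]]
ft_force: [-2.8, -1.4, 4.5]
grip_width: 0.0207
time_s: 25.85
position: [0.3519, -0.3067, 0.0887]
tool_rot: [[-0.026, 1.0, 0.007], [1.0, 0.026, -0.011], [-0.011, 0.006, -1.0]]
ft_force: [-1.6, 0.5, 10.2]
grip_width: 0.0212
[-5.56217361e+01  2.44277719e+01  1.00916262e+02 -5.87068559e-02
  5.39098103e+01 -1.47077796e+02]
side [316.91 284.41] [317.39 284.83] [ 8 11  3 12 18] pred level [320.21 282.5 ]
scene [355.63 256.  ] [355.85 255.29] [ 9 15 10 12 34] pred level [359.31 249.51]
band (array([ 0.51073082, -0.30364262,  0.06002016]), np.float64(0.0030497092150269683)) (array([ 0.51179333, -0.30461258,  0.06248371]), np.float64(0.0008741289124798155)) moved [ 0.0011 -0.001   0.0025]
handle est pos 0.0864690945246655 tilt -0.0067064385420856736 [ 0.35197378 -0.30666708  0.08874918] [-1.80016442 -1.28660575 10.72312279] 25.95
```

```bash
python3 -m crank '[0,0,0,-0.002,0,-0.005,0,0,0,0,-0.0019,0,-0.005,0,0,0,0,-0.0016,0,-0.0051,0,0,0,0,0,0,0,0,0,0,0,0,0,0,0]'
python3 lev.py
python3 -c "
import pickle;from h import *
d=pickle.load(open('D6.pkl','rb'))['side']
H=cv2.cvtColor(d['frame'],cv2.COLOR_RGB2HSV); m=cv2.inRange(H,(0,170,120),(7,255,255)); m[:265]=0;m[310:]=0;m[:,:260]=0;m[:,335:]=0
p=cv2.findNonZero(m)[:,0];print(p.min(0),p.max(0),observe()['q'][5])"
```

```text
time_s: 26.45
position: [0.3466, -0.3068, 0.0737]
tool_rot: [[-0.026, 1.0, 0.007], [1.0, 0.026, -0.012], [-0.012, 0.007, -1.0]]
ft_force: [-1.7, -0.7, 10.8]
grip_width: 0.0207
side [316.91 284.41] [318.19 283.24] [ 9  9  3 13 21] pred level [320.21 282.5 ]
scene [355.63 256.  ] [356.85 252.61] [10 12 10 12 33] pred level [359.31 249.51]
band (array([ 0.51073082, -0.30364262,  0.06002016]), np.float64(0.0030497092150269683)) (array([ 0.51449411, -0.30297382,  0.07089568]), np.float64(0.0024706706156099306)) moved [0.0038 0.0007 0.0109]
handle est pos 0.23800979475276973 tilt -0.006923962169205496 [ 0.34654517 -0.30681274  0.07369483] [-0.94592602  0.2254166  10.77624942] 26.55
[270 276] [324 299] -147.65785427141157
```

```bash
python3 -m crank '[0,0,0,-0.0012,0,-0.0052,0,0,0,0,-0.0011,0,-0.0052,0,0,0,0,0,0,0,0,0,0,0,0,0,0,0]'
python3 lev.py; python3 -m crank '[0,0,0,-0.0004,0,-0.003,0,0,0,0,0,0,0,0,0,0,0,0,0,0,0]'; python3 lev.py
python3 - <<'E'
import pickle
from h import *
# other things unmoved? frame difference of last side/scene vs start, grinder LK
D0=pickle.load(open('D0.pkl','rb'));D=pickle.load(open('D6.pkl','rb'))
a=cv2.resize(D['scene']['frame'][170:310,300:440],(400,400),interpolation=2);b=cv2.resize(D['side']['frame'][225:325,290:390],(400,400),interpolation=2)
cv2.imwrite('pics/f.png',np.hstack([a,b])[:,:,::-1])
E
```

```text
time_s: 26.95
position: [0.3442, -0.3069, 0.0631]
tool_rot: [[-0.026, 1.0, 0.007], [1.0, 0.026, -0.012], [-0.012, 0.006, -1.0]]
ft_force: [-2.2, -1.1, 9.1]
grip_width: 0.0211
side [316.91 284.41] [319.33 282.67] [10  9  4 13 21] pred level [320.21 282.5 ]
scene [355.63 256.  ] [358.18 250.97] [11 10 10 13 33] pred level [359.31 249.51]
band (array([ 0.51073082, -0.30364262,  0.06002016]), np.float64(0.0030497092150269683)) (array([ 0.51806326, -0.30276368,  0.07569794]), np.float64(0.003175121533870997)) moved [0.0073 0.0009 0.0157]
handle est pos 0.3401024639480261 tilt -0.006696690588899482 [ 0.34417822 -0.30690602  0.06316212] [-1.73738367 -0.79410957  9.72460505] 27.05
time_s: 27.35
position: [0.3437, -0.3069, 0.0602]
tool_rot: [[-0.026, 1.0, 0.007], [1.0, 0.026, -0.012], [-0.012, 0.006, -1.0]]
ft_force: [-2.2, -0.5, 10.0]
grip_width: 0.0207
side [316.91 284.41] [319.71 282.83] [10  9  4 12 24] pred level [320.21 282.5 ]
scene [355.63 256.  ] [358.41 250.38] [12 10  9 13 32] pred level [359.31 249.51]
band (array([ 0.51073082, -0.30364262,  0.06002016]), np.float64(0.0030497092150269683)) (array([ 0.51895277, -0.30324205,  0.07762794]), np.float64(0.0019577838007205505)) moved [0.0082 0.0004 0.0176]
handle est pos 0.36770475962086013 tilt -0.006687226237985717 [ 0.34374298 -0.30690967  0.06027386] [-2.65000661 -1.34511286 10.64019025] 27.45
```

```bash
python3 -m crank '[0,0,0,-0.0004,0,-0.0025,0,0,0,0,-0.0003,0,-0.0025,0,0,0,0,0,0,0,0,0,0,0,0,0,0,0]'|grep -E 'pos|force'; python3 lev.py
cat > lk.py <<'E'
from h import *
import pickle
from scipy.optimize import least_squares
from scipy.spatial.transform import Rotation as R
D0=pickle.load(open('D0.pkl','rb'));D=pickle.load(open('D6.pkl','rb'))
obs=[]
for n,roi in(('scene',(355,425,195,285)),('side',(325,375,240,318))):
    g0,g1=[cv2.cvtColor(x[n]['frame'],cv2.COLOR_RGB2GRAY) for x in(D0,D)]
    m=np.zeros_like(g0); m[roi[2]:roi[3],roi[0]:roi[1]]=255
    p=cv2.goodFeaturesToTrack(g0,120,.03,4,mask=m)
    q,s,_=cv2.calcOpticalFlowPyrLK(g0,g1,p,None,winSize=(11,11),maxLevel=2); b,s2,_=cv2.calcOpticalFlowPyrLK(g1,g0,q,None,winSize=(11,11),maxLevel=2)
    for a,c,bb in zip(p[:,0],q[:,0],b[:,0]):
        if np.linalg.norm(a-bb)<.3 and np.linalg.norm(a-c)>1: obs.append((n,a,c))
print(len(obs))
piv=np.array([.513+.098+.0545+.003,0,0])   # rear foot line
N=len(obs); rays=[ray(D0[n],*a) for n,a,c in obs]
def res(x):
    Q=R.from_rotvec([0,0,.026]).apply(np.eye(3)) ; Rm=R.from_rotvec(x[0]*np.array([-.026,1,0])).as_matrix(); out=[]
    for (n,a,c),(o,w),z in zip(obs,rays,x[1:]):
        P=o+w*(z-o[2])/w[2]; P2=piv+Rm@(P-piv); out+=list(proj(D[n],P2)-c)+[(z-.09)/.15]
    return np.array(out)
f=least_squares(res,np.r_[.15,np.full(N,.09)],bounds=(np.r_[-.3,np.full(N,.0)],np.r_[.3,np.full(N,.2)]),loss='soft_l1',f_scale=.4)
J=f.jac; print('rotation',f.x[0],'+-',np.sqrt(np.linalg.inv(J.T@J)[0,0])*.3)
E
python3 lk.py
```

```text
position: [0.3431, -0.3069, 0.0552]
ft_force: [-2.6, -1.2, 11.7]
side [316.91 284.41] [320.14 282.36] [11  8  3 13 22] pred level [320.21 282.5 ]
scene [355.63 256.  ] [358.97 249.52] [12  9 10 13 33] pred level [359.31 249.51]
band (array([ 0.51073082, -0.30364262,  0.06002016]), np.float64(0.0030497092150269683)) (array([ 0.52036687, -0.30287232,  0.08024323]), np.float64(0.0026791089376897773)) moved [0.0096 0.0008 0.0202]
handle est pos 0.415282340099649 tilt -0.006829592573500972 [ 0.34309267 -0.30696262  0.05527867] [-3.02974569 -0.800577    9.78542871] 27.95
39
rotation 0.1128999344097762 +- 0.0057156371475066
```

```bash
python3 - <<'E'
from h import *
import pickle
from scipy.optimize import least_squares
from scipy.spatial.transform import Rotation as R
D0,D7,D6=[pickle.load(open(f'D{i}.pkl','rb')) for i in(0,7,6)]
yaw=np.radians(1.5)
def track(A,B,n,pts,w=9):
    g0,g1=[cv2.cvtColor(x[n]['frame'],cv2.COLOR_RGB2GRAY) for x in(A,B)]
    p=np.float32(pts)[:,None]; q,s,e=cv2.calcOpticalFlowPyrLK(g0,g1,p,None,winSize=(w,w),maxLevel=2); b,_,_=cv2.calcOpticalFlowPyrLK(g1,g0,q,None,winSize=(w,w),maxLevel=2)
    return q[:,0],np.linalg.norm((b-p)[:,0],axis=1)
# lug points (on sloping top plane): band ends and tip corners
pts={'scene':[(351.5,251),(359,260.7),(347.5,254),(355,264)],'side':[(318.2,278.3),(317,290.7),(312.8,278.6),(312,290.6)]}
def solve(A,B,free):
    ob=[]
    for n in pts:
        q,e=track(A,B,n,pts[n]); print(n,(q-np.float32(pts[n])).round(2).tolist(),e.round(2))
        for a,c,k in zip(pts[n],q,range(4)):
            if e[k]<.5: ob.append((n,onz(A[n],*a,.059 if k<2 else .0565),np.array(a),c))
    piv=np.array([.668,-.303,0])
    def res(x):
        Rm=R.from_rotvec(x[0]*np.array([-np.sin(yaw),np.cos(yaw),0])).as_matrix(); o=[]
        for n,P,a,c in ob: o+=list(proj(B[n],piv+Rm@(P-piv)+[x[1],x[2],0])-c)
        return np.array(o)
    f=least_squares(res,[.0,0,0],loss='soft_l1',f_scale=.3); J=f.jac
    print('rot,dx,dy',f.x.round(4),'sd',(np.sqrt(np.diag(np.linalg.inv(J.T@J)))*.2).round(4),'res',np.abs(f.fun).mean().round(2))
solve(D0,D7,1); solve(D0,D6,1)
b=D6; a1=cv2.resize(b['scene']['frame'][180:300,310:430],(400,400),interpolation=2);b1=cv2.resize(b['side']['frame'][230:330,290:390],(400,400),interpolation=2)
cv2.imwrite('pics/f.png',np.hstack([a1,b1])[:,:,::-1])
E
```

```text
scene [[-58.220001220703125, 21.75], [8.789999961853027, 10.0], [-50.47999954223633, 39.880001068115234], [-40.47999954223633, 32.099998474121094]] [1.2297e+02 1.1000e-01 9.2200e+00 3.3270e+01]
side [[0.49000000953674316, -0.09000000357627869], [-40.41999816894531, 4.619999885559082], [-186.88999938964844, -114.58999633789062], [-147.14999389648438, 119.88999938964844]] [1.0000e-02 1.9060e+01 2.6245e+02 1.8980e+02]
rot,dx,dy [-0.0434  0.0082 -0.0335] sd [0.0148 0.0011 0.0019] res 3.19
scene [[-2.0999999046325684, 4.199999809265137], [3.319999933242798, -4.159999847412109], [-98.47000122070312, -5.960000038146973], [1.6699999570846558, 13.260000228881836]] [188.87   0.57  98.75 155.34]
side [[3.190000057220459, -1.8700000047683716], [-40.31999969482422, 4.630000114440918], [-164.61000061035156, -47.779998779296875], [-183.11000061035156, 122.87999725341797]] [4.0000e-02 5.3840e+01 1.7127e+02 2.2052e+02]
rot,dx,dy [0.0008 0.0087 0.0068] sd [nan nan nan] res 0.0<stdin>:25: RuntimeWarning: invalid value encountered in sqrt
```

View pics/f.png

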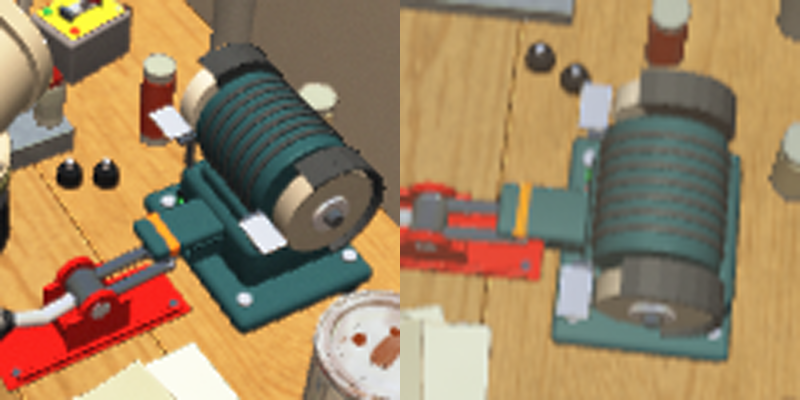

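The final view shows the jack flat, the saddle under the orange band at scene (358.9,249.5), the grinder standing upright, and the feet and tin in place. As an independent level check I'll use the wheel hub's displacement.

```bash
python3 - <<'E'
from h import *
import pickle
from scipy.spatial.transform import Rotation as R
D0,D6=[pickle.load(open(f'D{i}.pkl','rb')) for i in(0,6)]
h0,e0=tri(ray(D0['scene'],404,249),ray(D0['side'],346.7,309.3)); h1,e1=tri(ray(D6['scene'],410.5,243.6),ray(D6['side'],353.25,309.5)); print(h0.round(4),e0,h1.round(4),e1)
for px in(.655,.668): 
  for a in(.13,.153,.17):
    piv=np.array([px,0,0]); P=piv+R.from_rotvec([0,a,0]).apply(h0-piv); print(px,a,(P-h0).round(4),[(proj(D0[n],P)-proj(D0[n],h0)).round(2) for n in('scene','side')])
print('actual scene (6.5,-5.4) side (6.55,.2)')
f0,e=tri(ray(D6['scene'],383.5,270),ray(D6['side'],290+(570-400)/4,230+313/4)); r0,e2=tri(ray(D6['scene'],415,256.5),ray(D6['side'],290+(714-400)/4,230+333/4)); print('screws front',f0.round(4),e,'rear',r0.round(4),e2)
# static things: shift vs start
for n,roi in(('scene',(325,350,225,240)),('scene',(400,445,265,325)),('side',(315,340,238,256)),('side',(255,345,100,230)),('side',(340,380,185,215))):
    a,b=[cv2.cvtColor(x[n]['frame'],cv2.COLOR_RGB2GRAY)[roi[2]:roi[3],roi[0]:roi[1]].astype(np.float32) for x in(D0,D6)]; print(n,roi,np.abs(a-b).mean().round(2),np.round(cv2.phaseCorrelate(a,b)[0],2))
print(observe()['ft_force'],observe()['time_s'])
E
```

```text
[ 0.6024 -0.3826  0.1205] 0.001616489404026671 [ 0.6194 -0.3843  0.1335] 0.0006784406089259356
0.655 0.13 [0.0161 0.     0.0058] [array([ 5.56, -3.68]), array([6.04, 0.1 ])]
0.655 0.153 [0.019  0.     0.0066] [array([ 6.55, -4.28]), array([7.13, 0.15])]
0.655 0.17 [0.0211 0.     0.0072] [array([ 7.29, -4.71]), array([7.95, 0.18])]
0.668 0.13 [0.0162 0.     0.0075] [array([ 5.69, -4.14]), array([ 6.11, -0.06])]
0.668 0.153 [0.0191 0.     0.0086] [array([ 6.72, -4.83]), array([ 7.23, -0.04])]
0.668 0.17 [0.0213 0.     0.0094] [array([ 7.48, -5.33]), array([ 8.07, -0.02])]
actual scene (6.5,-5.4) side (6.55,.2)
screws front [ 0.5631 -0.3627  0.0376] 0.0034840239559905772 rear [ 0.6669 -0.3638  0.038 ] 0.0001669019749581513
scene (325, 350, 225, 240) 3.29 [0.47 0.5 ]
scene (400, 445, 265, 325) 4.54 [ 0.5  -0.03]
side (315, 340, 238, 256) 7.53 [0.27 0.18]
side (255, 345, 100, 230) 8.01 [-0.04  0.45]
side (340, 380, 185, 215) 7.39 [-0.17  0.08]
[-3.02974569 -0.800577    9.78542871] 27.95
```

All checks agree on level within about 0.005 rad: front and rear flange screws are 37.6 and 38.0 mm high. A tiny final nudge, then I hand it in.

```bash
python3 -m crank '[0,0,0,0,0,-0.0005,0,0,0,0,0,0,0,0,0,0,0,0,0,0,0,0,0,0,0,0,0,0,0,0,0,0,0,0,0]'; python3 lev.py; python3 -c "
from rig import *; print(close_job())"
```

```text
time_s: 28.45
position: [0.3431, -0.3069, 0.0548]
tool_rot: [[-0.026, 1.0, 0.007], [1.0, 0.026, -0.012], [-0.012, 0.006, -1.0]]
ft_force: [-2.6, -1.4, 11.8]
grip_width: 0.021
side [316.91 284.41] [320.18 281.95] [11  8  3 13 22] pred level [320.21 282.5 ]
scene [355.63 256.  ] [358.97 249.27] [12  9 10 12 30] pred level [359.31 249.51]
band (array([ 0.51073082, -0.30364262,  0.06002016]), np.float64(0.0030497092150269683)) (array([ 0.52054851, -0.30199342,  0.08049991]), np.float64(0.0033018747933144287)) moved [0.0098 0.0016 0.0205]
handle est pos 0.41933242498832723 tilt -0.006781790487708447 [ 0.34307188 -0.30691756  0.05484994] [-2.24295224 -0.72898847 12.7906046 ] 28.55
the job is handed in; nothing more can be done
None
```

I finished the job and handed it in at 28.6 s with the grinder level on the jack and the handle held down. The first handle press went wrong, and it may have nudged the grinder about 1 mm.

**What I did**
- **Isolator:** I swung the lever to its red-dot stop. The force rose to 27 N there, and both cameras then showed it leaning to the red side.
- **Jack:** I set it down with its saddle within about 2 mm of the pad centre and let go of it.
- **Handle:** I gripped it and pressed it down to about 0.44–0.47 rad. I am still holding it, with about 12 N upward on the tool.

**Last checks**
- **Lift:** the orange band rose 20.5 mm and moved 9.8 mm back, against the 21 mm and 10 mm I took for level.
- **Level:** just before a last 0.5 mm press, the front and rear flange screws measured 37.6 and 38.0 mm high. The wheel-hub shift agreed to about 0.01 rad.

**What went wrong or disagreed**
- **First press:** I tilted the tool and joint 6 reached its limit. That pushed the jack about 13 mm forward under the lug, with about 14 N at the wrist. I let the handle up, re-placed the jack and pressed again with the tool vertical; the jack then stayed put.
- **Grinder nudge:** after that first press the orange band sat about 0.5 pixel from where it started, so the grinder may have been shoved by about 1 mm.
- **Failed level checks:** two checks based on image tracking did not work. One gave 0.113 rad with poor tracks and the other found too few points, so I ignored both.
- **Other things:** the feet and the tin look in place in the last pictures. The frame comparison for the rest was too coarse to prove they had not moved.

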